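# Latch the work-light case

### The arm

A 6-joint arm with a two-finger parallel gripper is mounted at the origin on the work surface. World frame = base frame: x ahead of the robot, y to its left, z up, the work surface at z = 0. Lengths are in m, angles in degrees, forces in N, time in s.
With the tool pointing down it reaches from about 0.3 to 0.75 m from the base axis. Payload 8.5 kg.
Tool frame: the origin (TCP) lies between the finger pads; the fingertips stand 25 mm ahead of it and the grasp point (between the pads) lies 6 mm ahead of it; x points along the fingers, y is the direction in which the jaws open and shut, and the axes are right-handed (so a half turn about x gives the same grasp; the last joint's range is limited). The gripper opens to 85 mm and grips with 20 to 120 N. Pads are 22 mm wide; open, the fingers measure 114 mm over their backs; the gripper's body (76 mm by 85 mm) begins 54 mm behind the grasp point. The pads swing forward as they close: fully open they stand 13 mm farther back than shut.
Start: joints at [62.263, 21.807, 74.336, -0, 83.858, -12.336], TCP at [0.146, 0.53, 0.256] pointing down, gripper open.
Joint ranges: [-178.18, 178.18], [-50.72, 133.34], [12.68, 142.11], [-81.47, 261.47], [9.98, 163.14], [-165.26, 165.26]. Speed limits (degrees/s): [136.94, 136.94, 180, 180, 180, 180].

### API

Orientations are given as a 3x3 rotation matrix whose columns are the frame's x, y, z axes.
In Python, from rig import sensors, get_image, workorder gives the robot as it stands.
- The arm moves only by the tool arm_command, never from a script. Its argument "plan" is a list that holds one entry, the list of rows, each a list of 6 numbers: the shift along the tool's x, y, z in units of 25 mm (1.0 is 25 mm), then the turn, a rotation vector about the tool's x, y, z in units of 6 degrees (1.0 is 6 degrees). In form: [[[dx, dy, dz, ax, ay, az], ...]]. A call has 1 to 10 rows; each row is the pose to reach, as a shift and turn from the pose commanded when the call began, along the tool's axes at that moment; what a row does not reach only later rows make up. A row lasts 1/10 s, in which the tool goes at most 50 mm and 8.59 degrees, less where a joint would pass 70% of its speed; a pose out of reach is approached as far as the arm can. A call with a gripper value outside its range is refused whole. "jaw" is the closure, from 0 (fully open) to 1 (shut), set as the call begins (left out, the last holds). The fingers move at their own pace and stop on an object; "newtons" is the grip in N (left out, the last holds). Time passes only in rows, so rows that repeat a pose let the fingers close. It gives the time, the measured TCP pose, the force and the opening at its end, in the units of the state.
- sensors.observe(): the state, without advancing time (a new reading comes with each control period).
- get_image(name): name is "scene" or "top" or "wrist"; returns a dict with "img" (384x512x3 uint8, red, green, blue), "fx", "fy", "cx", "cy" (pixels), "T" (4x4, takes a point from camera to world coordinates). Camera axes: x right, y up, looking along -z (the intrinsics and any distortion apply to the point x, -y, -z); pixel columns grow to the right and rows downward; lengths in m; the calibration is good to about 2 mm. The wrist camera is an equidistant fisheye: a pixel r from the principal point sees the ray r / f radians off the axis. A picture is of the moment at which its call begins. There is no depth.
- workorder.close_job(): hands the job in, once; it reports no verdict.
The state is a dict: "time_s": time; "q": joint angles; "qvel": joint speeds; "joint_efforts": joint torques, N m; "position": TCP position; "tool_rot": TCP orientation; "ft_force": force on the tool from outside, world axes, zero at the start; "wrist_torque": the same for the moment, N m; "grip_width": finger opening in m.
Only numpy, scipy, OpenCV 4.12 (cv2) and the standard library are available. Lean on these libraries where they do the work, as an engineer would, in place of code of your own. Each camera call takes 0.05 s, during which the arm holds its last target. There are 200 camera calls.

### The job

The cover of the green work-light case is standing ajar: hook the loop of the draw latch on top into its yellow keeper, then press the yellow lever over centre and fully home so that the cover is drawn shut and stays latched. Work by feel and gently: do not jam the loop on the keeper or bear down hard on the lever, and leave everything else on the bench and on the case where it is.

Things in the scene. Friction and masses are not known exactly. Their poses are not given: they have to be found in the camera images.
- case: Dark green hard case, fixed upright on the bench, its top 180 mm up. Origin: on the bench under the middle of the seam. x points from the body half (x -130 to 0 mm) to the cover half (x 2 to 75), y runs along the 320 mm wide seam, z up. The draw latch sits across the seam on top at y = 0 and works in the case's x-z plane. Offsets below are in this frame, cover shut unless stated.
- lid (a joint): Angle of the cover about its hinge, along y at x 0, z 12 mm: 0 shut, grows as it opens. A light spring (2 to 5 N at the latch) holds it ajar against a stay at 0.055, where it starts; the keeper then stands about 10 mm farther out (+x) and 2 mm lower than with the cover shut.
- lever_pivot (a point): The lever's hinge axis (along y): x -40, y 0, 30 mm above the case's top. Its axes are those of the case. Below it is a steel base plate.
- lever (a joint): Lever angle: 0 fully home (lying back along -x, 12 degrees below level), grows as it is raised; 1.78 upright; 2.83 the limit, leaning over the keeper 30 degrees above level. Stiff hinge (0.035 N m), stays where left. With the loop hooked it resists with up to 15 N (pushed 45 mm from its pivot) until dead centre at about 0.3; below that it is drawn home, to a hard stop.
- lever_tip (a point): Free end of the lever, 62 mm from its pivot, halfway through the plate's thickness.
- lever_handle: The lever's handle: a flat yellow plate, 22 mm wide (y), 6 mm thick, 18 to 62 mm from the pivot. Origin: on the lever's pivot. Push it over from its keeper side, then down.
- loop (a joint): Angle of the loop on the lever. This angle minus the lever's is the loop's slope above level (0: level, towards +x). The loop hinges on a pin in the lever 24 mm from the lever's pivot, turns stiffly (0.025 N m) and stays where left. Moving the bar takes lever and loop along as a two-link chain (24 and 92 mm); the lever rises as the bar is drawn in to -x.
- bow: Sprung outer part of the loop: square steel cross bar, 7 mm thick, along y, 92 mm from the loop's pin, with a black grip roller 12 mm thick on each end, 44 mm over their end faces: pinch it across these from above. It pulls out of the loop's arms by up to 26 mm (7 N to start, 0.7 N per mm more). The arms, 7 mm thick, run at y -16 and 16, either side of lever and keeper. Origin: middle of the bar.
- bar_mid (a point): Middle of the bar, on the axis of its rollers.
- keeper_seat (a point): Point fixed on the cover: centre of the seated bar if the keeper were at mid adjustment; x 40.5, 19 mm above the case's top when shut; axes turn with the cover. The yellow keeper, 22 mm wide, is clamped up to 10 mm nearer or farther along x, different each time and NOT measured: feel or look for it. Offsets at the keeper points apply before this shift.
- keeper_lip (a point): Point fixed on the cover: middle of the flat top of the keeper's hook at mid adjustment, 11 mm above keeper_seat, 11 mm to its -x side. The hook's top runs 13 mm to either side of it along x; its post is below the -x part (20 mm thick), and the lip overhangs the +x part by 6 mm, its underside 5 mm lower than the top.
- keeper_mouth (a point): Point fixed on the cover: middle of the slot's open mouth at lip height, mid adjustment; 7 mm to +x of keeper_seat. Mouth 10 mm wide along x, between lip and a fence (8 mm thick) that stands 8 mm higher than the lip's top; slot floor 17 mm below the lip's top. The bar goes down the mouth to the floor, then is drawn back (-x) under the lip to the post.
- floodlight: Bystander: yellow work-light head with a black frame, 180 mm wide, on the bench. Origin: under its middle.
- yellow_bin: Bystander: open yellow plastic bin, 160 x 220 x 90 mm. Origin: under its middle.
- spray_bottle: Bystander: white bottle with a red cap, 190 mm tall. Origin: under its middle.
- screwdriver: Bystander: screwdriver with an orange handle, lying. Origin: at its middle.
- brush: Bystander: brush with a black handle, lying. Origin: at its middle.
- tape_roll: Bystander: blue ring, 52 mm across, 20 mm high, on top of the case at its +y end. Origin: centre of its underside.
- clamp_knob: Bystander: black knob, 32 mm across, 26 mm high, on top of the case at its -y end. Origin: centre of its underside.

How it is judged (in metres and radians):
On the way:
1. the loop's bar is down in the keeper, below its lip, while the lever is still up (above 1 rad) (z of bar_mid in the frame of keeper_seat below 0.006 m and x of bar_mid in the frame of keeper_seat between -0.0135 and 0.0195 m and value of joint lever above 1 rad), for 0.2 s.
At the end, for the whole second after the job is handed in: The bar is hooked in the keeper (below its lip, between post and fence), the lever is fully home (below 0.08 rad) and at rest, and the cover is drawn shut (below 0.009 rad, under 2 mm at the top) (z of bar_mid in the frame of keeper_seat below 0.006 m and x of bar_mid in the frame of keeper_seat between -0.0135 and 0.0125 m and value of joint lever below 0.08 rad and value of joint lid below 0.009 rad and velocity of joint lever below 0.05 rad/s); the robot touches nothing.
It fails at once if the lever handle is pressed with more than 40 N (contact force between the fingers and lever_handle above 40 N).
It fails at once if the loop's bar is jammed against the keeper or the case with more than 45 N (contact force between bow and case above 45 N).
It fails at once if a bystander is shifted by more than 20 mm (distance of any of floodlight, yellow_bin, spray_bottle, screwdriver, brush, tape_roll, clamp_knob from where it was at the start of the episode above 0.02 m).
It also fails if it takes over 64 s, if anything falls off the work surface, if the arm or the gripper's body presses on something with over 40 N, if the wrist force passes 120 N, or if a joint passes its speed limit or range.

## Working session

There is one attempt and no reset: what is moved stays moved. The work goes in short steps, Python scripts to look and compute and a tool call to move; the robot and the scene stay as the last step left them, time stands still between calls to the robot, and variables do not carry over. Pictures are saved under pics/ and viewed, about 8 in all and at most 12, crops included, and the job is handed in when it is done.

Besides the shell and the picture viewer there is one more tool, called in YAML: its name, and indented under it one key for each argument. arm_command: Moves the arm, as the interface text tells. Its arguments: {"type":"object","properties":{"plan":{"type":"array","items":{"type":"array","items":{"type":"array","items":{"type":"number"}}}},"jaw":{"type":"number"},"newtons":{"type":"number"}},"required":["plan"]}

```bash
ls; mkdir -p pics
cat > h.py <<'E'
import numpy as np,cv2
from rig import sensors,get_image,workorder
np.set_printoptions(precision=4,suppress=True)
def save(n,f,crop=None,s=1):
    d=get_image(n);im=d['img'][:,:,::-1].copy()
    if crop: im=im[crop[1]:crop[3],crop[0]:crop[2]]
    if s!=1: im=cv2.resize(im,None,fx=s,fy=s,interpolation=cv2.INTER_CUBIC)
    cv2.imwrite('pics/'+f,im);np.savez('pics/'+f[:-4],**{k:v for k,v in d.items()});return d
def ray(d,u,v,fish=False):
    x=(u-float(d['cx']))/float(d['fx']);y=(v-float(d['cy']))/float(d['fy'])
    if fish:
        r=np.hypot(x,y);k=np.sin(r)/max(r,1e-9);p=np.array([x*k,-y*k,-np.cos(r)])
    else: p=np.array([x,-y,-1.])
    T=np.array(d['T']);p=T[:3,:3]@p;return T[:3,3],p/np.linalg.norm(p)
def atz(d,u,v,z,fish=False):
    o,p=ray(d,u,v,fish);return o+p*(z-o[2])/p[2]
def tri(rs):
    A=sum(np.eye(3)-np.outer(p,p) for o,p in rs);b=sum((np.eye(3)-np.outer(p,p))@o for o,p in rs)
    x=np.linalg.solve(A,b);return x,[np.linalg.norm(np.cross(x-o,p)) for o,p in rs]
def proj(d,P,fish=False):
    T=np.array(d['T']);c=T[:3,:3].T@(np.array(P)-T[:3,3]);x,y,z=c[0],-c[1],-c[2]
    if fish:
        r=np.hypot(x,y);k=np.arctan2(r,z)/r
    else: k=1/z
    return np.array([float(d['cx'])+float(d['fx'])*x*k,float(d['cy'])+float(d['fy'])*y*k])
E
cat > a.py <<'E'
from h import *
for n in ['scene','top']:
    d=save(n,n+'1.png',s=1.5);print(n,d['fx'],d['cx'],d['cy'],d['T'][:3,3],d['T'][:3,2])
print(sensors.observe())
E
python3 a.py
```

```text
pics
scene 459.14912621775665 254.61809768081656 192.20571419025075 [ 1.2429 -0.7661  0.9574] [ 0.5881 -0.549   0.5939]
top 357.45783613573377 260.1687225690097 190.6011989370055 [ 0.3284 -0.004   1.4574] [-0.0965 -0.0105  0.9953]
{'time_s': 0.1, 'q': array([ 62.2614,  21.8371,  74.3823,  -0.0004,  83.8589, -12.3358]), 'qvel': array([ 0.0512, -0.1021, -0.068 , -0.0629,  0.0607,  0.0468]), 'joint_efforts': array([  0.0048, -44.922 , -23.1659,  -0.0002,   0.0037,   0.    ]), 'position': array([0.146 , 0.53  , 0.2558]), 'tool_rot': array([[-0.0006,  0.2656,  0.9641],
       [-0.0012,  0.9641, -0.2656],
       [-1.    , -0.0013, -0.0003]]), 'ft_force': array([-0.4013, -0.2195,  0.5236]), 'wrist_torque': array([-0.0116,  0.0402, -0.0029]), 'grip_width': 0.08534823829159284}
```

View pics/scene1.png

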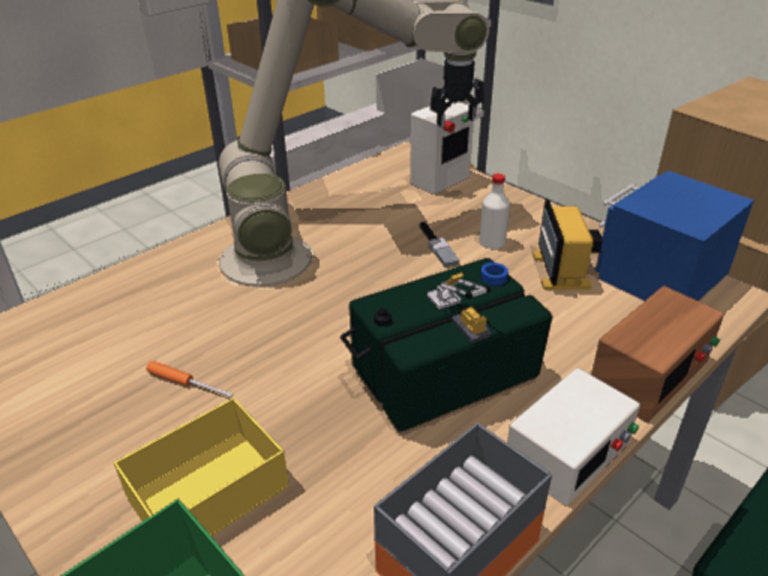

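View pics/top1.png

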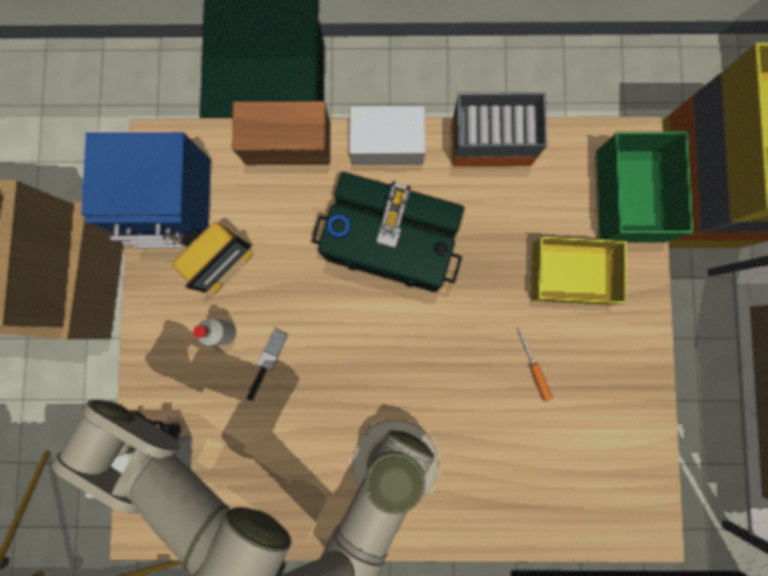

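The scene shows the case with the latch at about (455,290)–(475,320) (pixels at 1.5x), tape (495,273) and knob (383,317). The top view shows tape (339,225), knob (441,248) and the latch from (388,235) to (400,190).

```bash
cat > b.py <<'E'
from h import *
ld=lambda f:dict(np.load('pics/'+f+'.npz'))
t=ld('top1');s=ld('scene1')
for nm,a,b in [('tape',(339,225),(495,273)),('knob',(441,248),(383,317))]:
    print(nm,atz(t,a[0]/1.5,a[1]/1.5,.19),atz(s,b[0]/1.5,b[1]/1.5,.19))
a=cv2.resize(s['img'][170:235,270:345,::-1],None,fx=8,fy=8,interpolation=cv2.INTER_CUBIC)
b=cv2.resize(t['img'][110:180,230:300,::-1],None,fx=8,fy=8,interpolation=cv2.INTER_CUBIC)
h=520;im=np.hstack([a[:h,:430] if 0 else cv2.resize(a,(400,347)),cv2.resize(b,(347,347))]);cv2.imwrite('pics/z1.png',im)
E
python3 b.py
```

```text
tape [0.5985 0.1326 0.19  ] [0.5998 0.1329 0.19  ]
knob [ 0.5422 -0.1118  0.19  ] [ 0.5464 -0.1145  0.19  ]
```

View pics/z1.png

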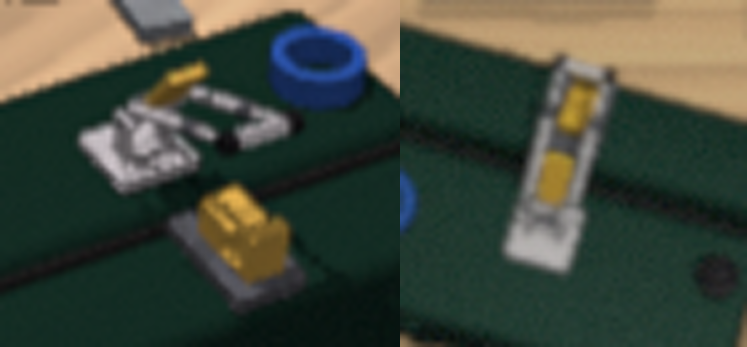

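Crops: the scene view shows the raised lever leaning toward the keeper, with the loop above the seam and rollers at crop (228,142) and (293,122). In the top crop the rollers are at (562,65) and (610,75).

```bash
cat > c.py <<'E'
from h import *
ld=lambda f:dict(np.load('pics/'+f+'.npz'))
t=ld('top1');s=ld('scene1')
S=lambda u,v:ray(s,270+u/5.333,170+v/5.333)
Tt=lambda u,v:ray(t,230+(u-400)/4.957,110+v/4.957)
P={}
for nm,a,b in [('roll-y',(228,142),(610,75)),('roll+y',(293,122),(562,65)),('levertip',(205,73),(562,160)),('keepertop',(228,202),(578,107))]:
    P[nm],r=tri([S(*a),Tt(*b)]);print(nm,P[nm],r)
a=atz(t,230+(405-400)/4.957,110+132/4.957,.18);b=atz(t,230+(747-400)/4.957,110+228/4.957,.18)
print('seam',a,b,np.degrees(np.arctan2(*(a-b)[:2])))
for q in [(520,200),(585,215),(505,255),(570,272)]:print('plate',atz(t,230+(q[0]-400)/4.957,110+q[1]/4.957,.182))
E
python3 c.py
```

```text
roll-y [ 0.6697 -0.0325  0.2619] [np.float64(0.0006348563696793597), np.float64(0.0006348563696791301)]
roll+y [0.6787 0.0018 0.2602] [np.float64(0.002391021579071951), np.float64(0.00239102157907202)]
levertip [0.6159 0.0047 0.255 ] [np.float64(0.006417460215725073), np.float64(0.006417460215724992)]
keepertop [ 0.6596 -0.0123  0.2093] [np.float64(0.0015957689908992548), np.float64(0.0015957689908991705)]
seam [0.6501 0.1159 0.18  ] [ 0.5781 -0.1347  0.18  ] 16.032259342109466
plate [0.5987 0.0311 0.182 ]
plate [ 0.5875 -0.0164  0.182 ]
plate [0.558 0.042 0.182]
plate [ 0.5454 -0.0054  0.182 ]
```

arm_command:
  plan:
    - [[-2,0,0,0,0,0],[-4,0,0,0,0,0],[-5,-0.5,0.86,0,0,0],[-5.6,-1.3,2.3,0,0,0],[-5.6,-2.2,3.8,0,0,0],[-5.6,-3.1,5.3,0,0,0],[-5.6,-4,6.8,0,0,0],[-5.6,-4.9,8.3,0,0,0],[-5.6,-5.8,9.8,0,0,0],[-5.6,-6.6,11.2,0,0,0]]

```text
time_s: 1.1
position: [0.3731, 0.2951, 0.3961]
tool_rot: [[-0.0, 0.266, 0.964], [-0.0, 0.964, -0.266], [-1.0, -0.0, -0.0]]
ft_force: [-0.3, 0.8, -0.4]
grip_width: 0.0851
```

arm_command:
  plan:
    - [[0,-0.9,1.5,0,0,0],[0,-1.8,3,0,0,0],[0,-2.7,4.6,0,0,0],[0,-3.6,6.1,0,0,0],[0,-4.5,7.6,0,0,0],[0,-5.3,9,0,0,0],[0,-6.2,10.5,0,0,0],[0,-7,12,0,0,0],[0,-7.6,13,0,0,0],[0,-7.6,13,0,0,0]]

```text
time_s: 2.1
position: [0.637, 0.0243, 0.3937]
tool_rot: [[-0.003, 0.269, 0.963], [0.0, 0.963, -0.269], [-1.0, -0.001, -0.003]]
ft_force: [-0.0, 0.3, -0.5]
grip_width: 0.0854
```

```bash
cat > d.py <<'E'
from h import *
d=save('wrist','w1.png',s=1.5);print(d['fx'],d['cx'],d['cy'],d['T']);print(sensors.observe()['position'])
E
python3 d.py
```

```text
297.3186396354542 252.20759424144114 186.7090754773027 [[ 0.2692 -0.9291 -0.2537  0.5728]
 [ 0.9631  0.2594  0.0721  0.0427]
 [-0.0012 -0.2637  0.9646  0.5112]
 [ 0.      0.      0.      1.    ]]
[0.6359 0.026  0.3946]
```

View pics/w1.png

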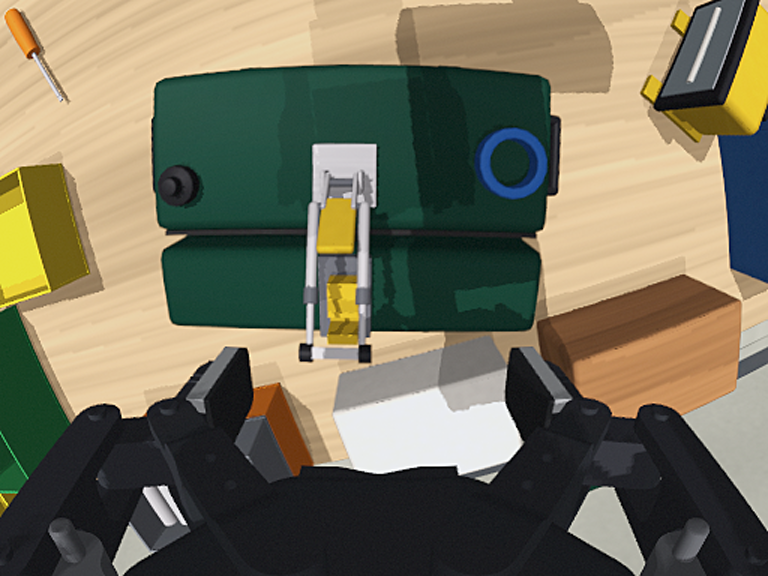

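The wrist view shows the rollers at (305,353) and (364,352), lever tip edge about (336,250), keeper (343,278–343), base plate (313–377,144–200), tape (513,162) and knob (180,186). The case is aligned with the tool.

```bash
cat > e.py <<'E'
from h import *
ld=lambda f:dict(np.load('pics/'+f+'.npz'))
t=ld('top1');s=ld('scene1');w=ld('w1')
S=lambda u,v:ray(s,270+u/5.333,170+v/5.333)
Tt=lambda u,v:ray(t,230+(u-400)/4.957,110+v/4.957)
W=lambda u,v:ray(w,u/1.5,v/1.5,True)
for nm,a,b,c in [('roll-y',(228,142),(610,75),(305,353)),('roll+y',(293,122),(562,65),(364,352))]:
    x,r=tri([S(*a),Tt(*b),W(*c)]);print(nm,x,r);x,r=tri([S(*a),W(*c)]);print(nm,x,r)
for nm,a,z in [('tape',(513,162),.19),('knob',(178,186),.2),('pl',(313,144),.182),('pl',(377,144),.182),('seamL',(160,232),.18),('seamR',(545,232),.18)]:
    print(nm,atz(w,a[0]/1.5,a[1]/1.5,z,True))
im=cv2.resize(w['img'][145:245,185:265,::-1],None,fx=6,fy=6,interpolation=cv2.INTER_CUBIC);cv2.imwrite('pics/z2.png',im)
E
python3 e.py
```

```text
roll-y [ 0.6702 -0.0324  0.2621] [np.float64(0.00018205303953192764), np.float64(0.0011259639162430174), np.float64(0.0009574370578259524)]
roll-y [ 0.6707 -0.0322  0.2624] [np.float64(0.00037317275853244406), np.float64(0.00037317275853248786)]
roll+y [0.6793 0.0022 0.2604] [np.float64(0.0016151709411505082), np.float64(0.0031690945176291074), np.float64(0.0015562026030661012)]
roll+y [0.6805 0.0032 0.2608] [np.float64(3.1370578275659325e-05), np.float64(3.1370578275778675e-05)]
tape [0.5974 0.138  0.19  ]
knob [ 0.5449 -0.1043  0.2   ]
pl [ 0.5471 -0.0001  0.182 ]
pl [0.5604 0.0448 0.182 ]
seamL [ 0.5729 -0.1426  0.18  ]
seamR [0.6574 0.1548 0.18  ]
```

View pics/z2.png

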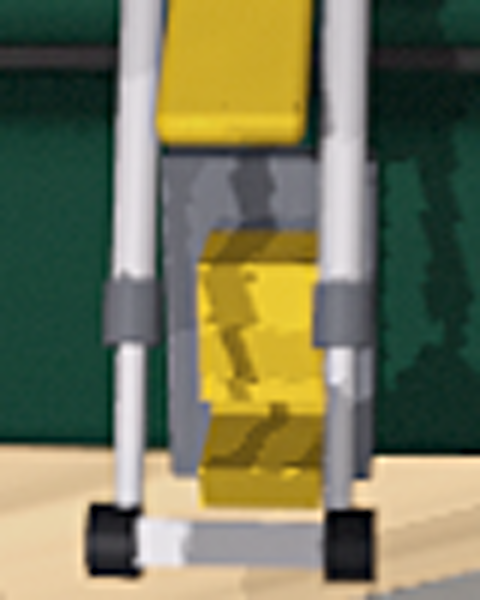

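Crop: hook top spans v 262–402 and fence top v 465–505; the bar is at v≈545, with rollers at (115,540) and (350,545).

```bash
cat > f.py <<'E'
from h import *
w=dict(np.load('pics/w1.npz'))
C=lambda u,v,z:atz(w,185+u/6,145+v/6,z,True)
th=np.radians(15.8);ex=np.array([np.cos(th),-np.sin(th)]);ey=np.array([np.sin(th),np.cos(th)])
O=np.array([.6152,.0061])
for nm,q in {'hook-x':(260,262,.208),'lip+x':(262,402,.208),'fencein':(262,465,.216),'fenceout':(262,505,.216),'bar':(232,543,.2615),'hookL':(199,330,.208),'hookR':(322,330,.208),'levL':(158,130,.25),'levR':(303,130,.25)}.items():
    p=C(*q);print(nm,p,ex@(p[:2]-O),ey@(p[:2]-O))
w_=sensors.observe();print(w_['position'],w_['tool_rot'])
E
python3 f.py
```

```text
hook-x [ 0.6478 -0.0049  0.208 ] 0.03438569523102666 -0.0016952635416684683
lip+x [ 0.6731 -0.0122  0.208 ] 0.060741601194498666 -0.0018684291748776174
fencein [ 0.682  -0.0143  0.216 ] 0.06981861539400737 -0.0014679075648367215
fenceout [ 0.6894 -0.0166  0.216 ] 0.07762971353494098 -0.0016576416260856708
bar [ 0.6764 -0.0139  0.2615] 0.06430351522596049 -0.002545246526798085
hookL [ 0.657  -0.0192  0.208 ] 0.04709424440235982 -0.012935481268294965
hookR [0.6629 0.0021 0.208 ] 0.04695948865990482 0.009173073656935484
levL [ 0.6136 -0.0072  0.25  ] 0.0020642549722180415 -0.013246066599192665
levR [0.6196 0.0138 0.25  ] 0.0020857596554788764 0.00861239787997774
[0.6359 0.026  0.3946] [[-0.0027  0.2675  0.9635]
 [ 0.0004  0.9635 -0.2675]
 [-1.     -0.0003 -0.0027]]
```

arm_command:
  plan:
    - [[0,-0.4,0.7,0,0,0],[0,-0.8,1.4,0,0,0],[0,-1.1,1.97,0,0,0],[0.8,-1.1,1.97,0,0,0],[1.8,-1.1,1.97,0,0,0],[2.6,-1.1,1.97,0,0,0],[3.4,-1.1,1.97,0,0,0],[3.4,-1.1,1.97,0,0,0],[3.4,-1.1,1.97,0,0,0]]

```text
time_s: 3.05
position: [0.675, -0.0115, 0.3124]
tool_rot: [[0.001, 0.265, 0.964], [-0.0, 0.964, -0.265], [-1.0, 0.0, 0.001]]
ft_force: [0.3, 0.2, -0.5]
grip_width: 0.0854
```

```bash
cat > g.py <<'E'
import sys
from h import *
f=sys.argv[1];d=save('wrist',f+'.png')
c=[int(v) for v in sys.argv[2:6]] if len(sys.argv)>2 else [110,130,400,350]
k=760/(c[2]-c[0]);k=min(k,590/(c[3]-c[1]))
cv2.imwrite('pics/'+f+'.png',cv2.resize(d['img'][c[1]:c[3],c[0]:c[2],::-1],None,fx=k,fy=k,interpolation=cv2.INTER_CUBIC))
o=sensors.observe();print('scale',k,o['time_s'],o['position'],o['ft_force'])
E
python3 g.py w2
```

```text
scale 2.6206896551724137 3.1 [ 0.6752 -0.0117  0.313 ] [0.5282 0.0736 0.4073]
```

View pics/w2.png

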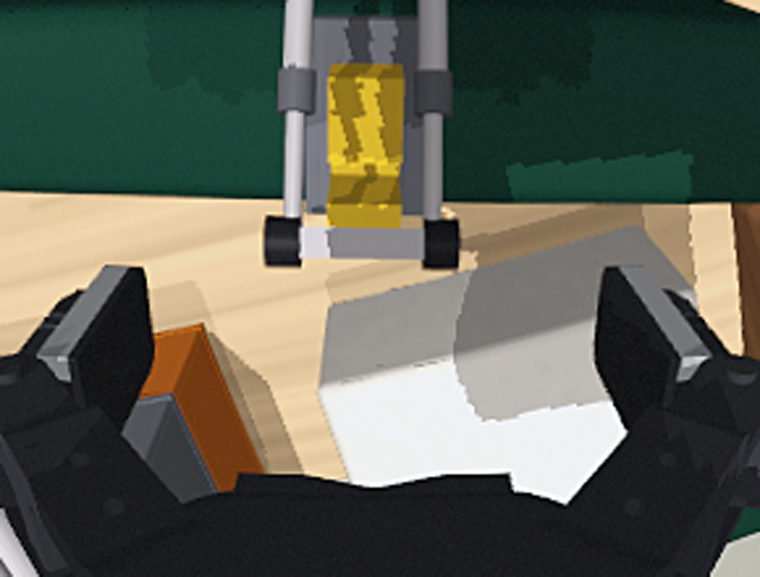

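Rollers are at crop (282,242) and (441,242); hook lip edge v≈162, fence top v≈205–228. I'll triangulate with the previous wrist view.

```bash
cat > f2.py <<'E'
from h import *
w=dict(np.load('pics/w1.npz'));w2=dict(np.load('pics/w2.npz'));s=dict(np.load('pics/scene1.npz'))
th=np.radians(15.8);ex=np.array([np.cos(th),-np.sin(th)]);ey=np.array([np.sin(th),np.cos(th)]);O=np.array([.6147,.0042])
k=2.6207
A=lambda u,v:ray(w,185+u/6,145+v/6,True)
B=lambda u,v:ray(w2,110+u/k,130+v/k,True)
S=lambda u,v:ray(s,270+u/5.333,170+v/5.333)
for nm,a,b,c in [('r-',(115,540),(282,242),(228,142)),('r+',(350,545),(441,242),(293,122))]:
    for R in ([A(*a),B(*b)],[A(*a),B(*b),S(*c)]):
        x,r=tri(R);print(nm,x,ex@(x[:2]-O),ey@(x[:2]-O),np.round(r,4))
for nm,a,b in [('lip',(262,402),(362,162)),('fin',(262,465),(362,205)),('fout',(262,505),(362,228)),('hook-x',(260,262),(365,82))]:
    x,r=tri([A(*a),B(*b)]);z={'lip':.208,'hook-x':.208}.get(nm,.216);y=atz(w2,110+b[0]/k,130+b[1]/k,z,True)
    print(nm,x,ex@(x[:2]-O),np.round(r,4),'plane',ex@(y[:2]-O),ey@(y[:2]-O))
p=sensors.observe()['position'];print('tcp case',ex@(p[:2]-O),ey@(p[:2]-O))
E
python3 f2.py
```

```text
r- [ 0.6755 -0.0346  0.2506] 0.06906872582589743 -0.020819901658430128 [0.0001 0.0001]
r- [ 0.6708 -0.0318  0.2622] 0.06379220883940509 -0.01935408435635614 [0.0006 0.0004 0.0007]
r+ [0.681  0.0037 0.2622] 0.06396522393704772 0.017586142427802785 [0.0001 0.0001]
r+ [0.6812 0.0034 0.2613] 0.06419357060417884 0.01733152458080369 [0.0004 0.0003 0.0007]
lip [ 0.6765 -0.0146  0.1964] 0.06454438442761298 [0.0006 0.0006] plane 0.06065950375659377 -0.0015266558333023265
fin [ 0.6921 -0.0195  0.189 ] 0.08090213834501667 [0.0001 0.0001] plane 0.07133487731837022 -0.0013816001654411612
fout [ 0.6982 -0.0211  0.1938] 0.08721009579088955 [0. 0.] plane 0.07852144503790189 -0.001358071280484497
hook-x [ 0.6529 -0.0078  0.1883] 0.04005990514756984 [0.0003 0.0003] plane 0.03655789745449607 -0.0007641233066156334
tcp case 0.06255522143834454 0.001167009163245336
```

arm_command:
  plan:
    - [[0.4,-0.08,0.06,0,0,0],[0.8,-0.08,0.06,0,0,0],[1.2,-0.08,0.06,0,0,0],[1.54,-0.08,0.06,0,0,0],[1.54,-0.08,0.06,0,0,0]]

```text
time_s: 3.6
position: [0.6758, -0.0146, 0.271]
tool_rot: [[-0.003, 0.266, 0.964], [0.001, 0.964, -0.266], [-1.0, -0.0, -0.003]]
ft_force: [-0.7, 0.1, -0.3]
grip_width: 0.0853
```

arm_command:
  plan:
    - [[0,0,0,0,0,0],[0,0,0,0,0,0],[0,0,0,0,0,0],[0,0,0,0,0,0],[0,0,0,0,0,0],[0,0,0,0,0,0],[0,0,0,0,0,0],[0,0,0,0,0,0]]
  jaw: 0.62
  newtons: 20

```text
time_s: 4.4
position: [0.6764, -0.0147, 0.2731]
tool_rot: [[0.001, 0.266, 0.964], [-0.0, 0.964, -0.266], [-1.0, 0.0, 0.001]]
ft_force: [3.0, -0.8, 1.9]
grip_width: 0.0435
```

```bash
python3 g.py w3 130 100 380 290; python3 -c "
from h import *
o=sensors.observe();print(o['grip_width'],o['wrist_torque'])"
```

```text
scale 3.04 4.45 [ 0.6764 -0.0147  0.273 ] [ 2.5155 -0.3251  1.9511]
0.04305241694638035 [-0.1639 -0.4949  0.0563]
```

View pics/w3.png

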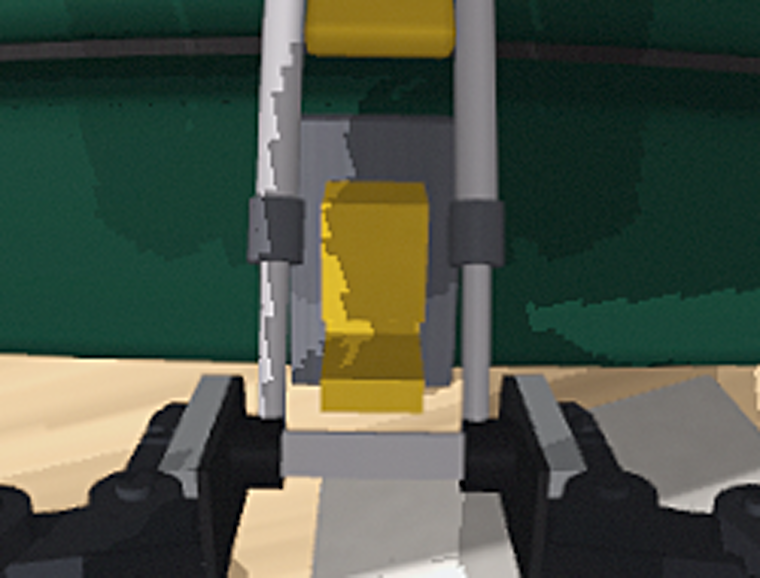

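Gripped at 43 mm with rollers pinched near the tips, about (240,455) and (500,455). I'll lower in along a folded-chain path.

arm_command:
  plan:
    - [[0.15,0,-0.06,0,0,0],[0.35,0,-0.12,0,0,0],[0.55,0,-0.16,0,0,0],[0.75,0,-0.17,0,0,0],[0.9,0,-0.15,0,0,0],[1.05,0,-0.08,0,0,0],[1.2,0,0,0,0,0],[1.28,0,0.05,0,0,0],[1.28,0,0.05,0,0,0]]

```text
time_s: 5.35
position: [0.6772, -0.0149, 0.24]
tool_rot: [[-0.002, 0.266, 0.964], [0.0, 0.964, -0.266], [-1.0, -0.0, -0.002]]
ft_force: [-2.3, -0.2, -1.0]
grip_width: 0.0434
```

```bash
python3 g.py w4 130 100 380 290; python3 -c "
from h import *
o=sensors.observe();print(o['grip_width'],o['wrist_torque'])"
```

```text
scale 3.04 5.4 [ 0.6772 -0.0149  0.2404] [-2.7255  1.0455 -0.745 ]
0.04380361250976398 [0.0545 0.4402 0.0086]
```

View pics/w4.png

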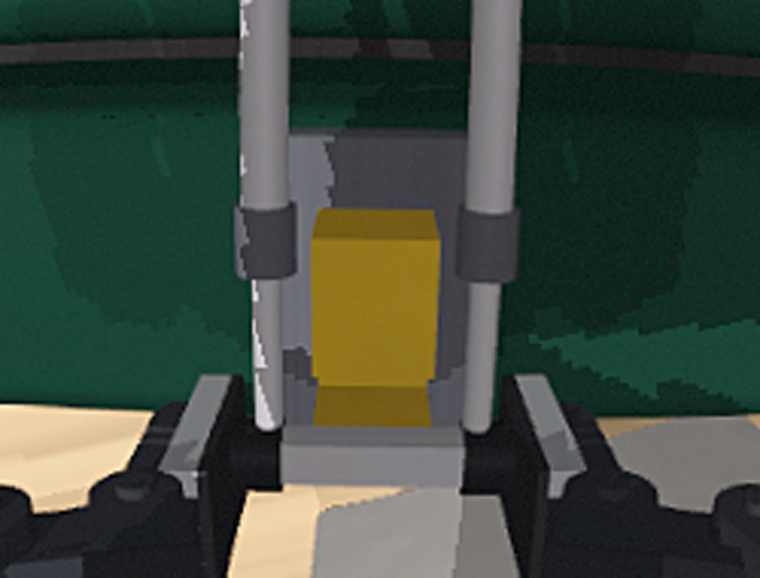

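```bash
cat > f3.py <<'E'
from h import *
th=np.radians(15.8);ex=np.array([np.cos(th),-np.sin(th)]);ey=np.array([np.sin(th),np.cos(th)]);O=np.array([.6147,.0042]);k=3.04
for f,L in {'w3':{'lip':(375,332,.208),'fin':(375,380,.216),'fout':(375,412,.216),'bartop-x':(375,434,.2645),'bartop+x':(375,476,.2645)},
 'w4':{'hook-x':(375,240,.208),'lip':(375,386,.208),'bartop-x':(375,446,.2319),'bartop+x':(375,485,.2319),'L':(312,300,.208),'R':(438,300,.208),'bl':(282,465,.232),'br':(465,465,.232)}}.items():
    d=dict(np.load('pics/'+f+'.npz'))
    for n,(u,v,z) in L.items():
        p=atz(d,130+u/k,100+v/k,z,True)[:2]-O;print(f,n,ex@p*1e3,ey@p*1e3)
p=sensors.observe()['position'][:2]-O;print(ex@p*1e3,ey@p*1e3)
E
python3 f3.py
```

```text
w3 lip 63.060134101137145 -0.2965965586143192
w3 fin 70.843252758425 -0.260699165824144
w3 fout 78.22656589943574 -0.20041189842545673
w3 bartop-x 59.432296161035936 -0.5141755933937495
w3 bartop+x 66.88190908290966 -0.45222296161117637
w4 hook-x 35.23350332239016 -0.6035868594621258
w4 lip 62.14412652185964 -0.3865530615319001
w4 bartop-x 62.086738238819635 -0.46141055344565624
w4 bartop+x 69.05609577128209 -0.4024499293392042
w4 L 46.03308431817032 -11.45906476503516
w4 R 45.88113636869921 10.427511990960584
w4 bl 65.60911212190554 -14.993114158732963
w4 br 65.41482155988251 13.664499364949362
65.34423165085603 -1.3566804970903603
```

arm_command:
  plan:
    - [[0.12,0,0.02,0,0,0],[0.24,0,0.02,0,0,0],[0.34,0,0.02,0,0,0],[0.44,0,0.02,0,0,0],[0.54,0,0.02,0,0,0],[0.64,0,0.02,0,0,0],[0.7,0,0.02,0,0,0],[0.7,0,0.02,0,0,0]]

```text
time_s: 6.2
position: [0.6778, -0.0151, 0.2231]
tool_rot: [[-0.0, 0.266, 0.964], [0.0, 0.964, -0.266], [-1.0, 0.0, -0.0]]
ft_force: [0.2, -0.0, 0.3]
grip_width: 0.0432
```

arm_command:
  plan:
    - [[0.08,0,0,0,0,0],[0.16,0,0,0,0,0],[0.24,0,0,0,0,0],[0.32,0,0,0,0,0],[0.32,0,0,0,0,0]]

```text
time_s: 6.7
position: [0.6778, -0.0151, 0.215]
tool_rot: [[-0.0, 0.266, 0.964], [0.0, 0.964, -0.266], [-1.0, -0.0, -0.0]]
ft_force: [0.1, -1.1, 1.1]
grip_width: 0.0432
```

arm_command:
  plan:
    - [[0.06,0,0,0,0,0],[0.12,0,0,0,0,0],[0.18,0,0,0,0,0],[0.22,0,0,0,0,0],[0.22,0,0,0,0,0]]

```text
time_s: 7.2
position: [0.6777, -0.015, 0.2096]
tool_rot: [[-0.001, 0.266, 0.964], [0.0, 0.964, -0.266], [-1.0, -0.0, -0.001]]
ft_force: [-1.6, 0.0, 1.2]
grip_width: 0.0432
```

arm_command:
  plan:
    - [[0.03,0,0,0,0,0],[0.06,0,0,0,0,0],[0.08,0,0,0,0,0],[0.08,0,0,0,0,0]]

```text
time_s: 7.6
position: [0.6779, -0.0151, 0.2078]
tool_rot: [[0.0, 0.266, 0.964], [0.0, 0.964, -0.266], [-1.0, 0.0, 0.0]]
ft_force: [-1.7, 0.9, 1.1]
grip_width: 0.0434
```

arm_command:
  plan:
    - [[0,0,-0.05,0,0,0],[0,0,-0.1,0,0,0],[0,0,-0.15,0,0,0],[0,0,-0.2,0,0,0],[0,0,-0.2,0,0,0]]

```text
time_s: 8.1
position: [0.6739, -0.0141, 0.2083]
tool_rot: [[0.003, 0.266, 0.964], [-0.001, 0.964, -0.266], [-1.0, 0.0, 0.004]]
ft_force: [6.0, -1.1, 0.1]
grip_width: 0.0435
```

arm_command:
  plan:
    - [[0,0,-0.04,0,0,0],[0,0,-0.08,0,0,0],[0,0,-0.12,0,0,0],[0,0,-0.12,0,0,0],[0,0,-0.12,0,0,0]]

```text
time_s: 8.6
position: [0.671, -0.0132, 0.2081]
tool_rot: [[0.003, 0.266, 0.964], [-0.001, 0.964, -0.266], [-1.0, 0.0, 0.003]]
ft_force: [6.4, -1.4, -0.5]
grip_width: 0.0431
```

```bash
python3 g.py w5 160 120 350 270
```

```text
scale 3.933333333333333 8.65 [ 0.671  -0.0132  0.2081] [ 6.7936 -0.4974 -0.0298]
```

View pics/w5.png

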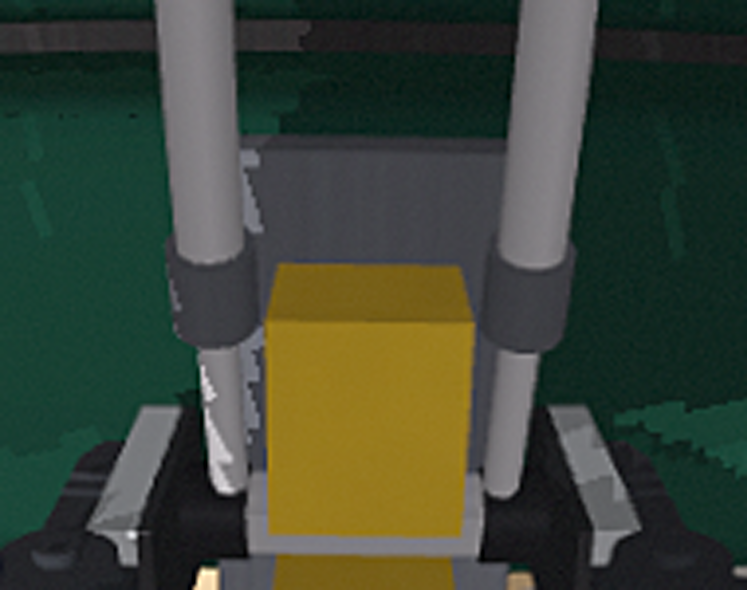

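The bar is under the hook: visible on both sides (v 480–555), with the hook's lip edge (v≈535) covering it in the middle.

```bash
cat > f4.py <<'E'
from h import *
th=np.radians(15.8);ex=np.array([np.cos(th),-np.sin(th)]);ey=np.array([np.sin(th),np.cos(th)]);O=np.array([.6147,.0042]);k=3.9333
d=dict(np.load('pics/w5.npz'))
for n,(u,v,z) in {'hook-x':(370,322,.208),'lip':(370,535,.208),'bar-x top':(255,505,.1995),'bar+x top':(370,540,.1995),'bar+x bot?':(370,555,.1925),'+x mid':(370,555,.1995)}.items():
    p=atz(d,160+u/k,120+v/k,z,True)[:2]-O;print(n,ex@p*1e3,ey@p*1e3)
E
python3 f4.py
```

```text
hook-x 30.78550148470618 -0.45233098874857697
lip 56.390286973680865 -0.22570021826009895
bar-x top 57.13337309329904 -14.049519090650731
bar+x top 61.811017726775404 -0.1279024448820894
bar+x bot? 67.98673930939817 -0.031562069878957585
+x mid 63.94456620565034 -0.1082268512936829
```

The hook has moved about 5 mm toward -x with the bar, so the bar is pushing on the lip's face rather than sitting under it: it is not deep enough. I'll go back out, then down to the floor by feel.

arm_command:
  plan:
    - [[0,0,0.08,0,0,0],[0,0,0.16,0,0,0],[0,0,0.24,0,0,0],[0,0,0.32,0,0,0],[0,0,0.33,0,0,0],[0,0,0.33,0,0,0]]

```text
time_s: 9.25
position: [0.6779, -0.015, 0.2077]
tool_rot: [[-0.001, 0.266, 0.964], [0.0, 0.964, -0.266], [-1.0, -0.0, -0.001]]
ft_force: [-3.1, 0.5, -0.4]
grip_width: 0.0436
```

arm_command:
  plan:
    - [[0.03,0,0,0,0,0],[0.06,0,0,0,0,0],[0.08,0,0,0,0,0],[0.08,0,0,0,0,0]]

```text
time_s: 9.65
position: [0.678, -0.0151, 0.2058]
tool_rot: [[-0.0, 0.266, 0.964], [0.0, 0.964, -0.266], [-1.0, 0.0, -0.0]]
ft_force: [-3.1, 0.9, -0.4]
grip_width: 0.043
```

arm_command:
  plan:
    - [[0.03,0,0,0,0,0],[0.06,0,0,0,0,0],[0.06,0,0,0,0,0]]

```text
time_s: 9.95
position: [0.6781, -0.0152, 0.2042]
tool_rot: [[-0.0, 0.266, 0.964], [0.0, 0.964, -0.266], [-1.0, -0.0, -0.0]]
ft_force: [-2.5, 1.0, 0.2]
grip_width: 0.0431
```

arm_command:
  plan:
    - [[0.03,0,0,0,0,0],[0.06,0,0,0,0,0],[0.06,0,0,0,0,0]]

```text
time_s: 10.25
position: [0.6781, -0.0152, 0.2028]
tool_rot: [[0.0, 0.266, 0.964], [-0.0, 0.964, -0.266], [-1.0, 0.0, 0.0]]
ft_force: [-0.7, 0.6, 0.1]
grip_width: 0.0433
```

arm_command:
  plan:
    - [[0.03,0,0,0,0,0],[0.06,0,0,0,0,0],[0.06,0,0,0,0,0]]

```text
time_s: 10.55
position: [0.6784, -0.0153, 0.2023]
tool_rot: [[0.002, 0.266, 0.964], [-0.0, 0.964, -0.266], [-1.0, 0.0, 0.002]]
ft_force: [-2.5, 0.1, 5.6]
grip_width: 0.0435
```

arm_command:
  plan:
    - [[-0.03,0,0,0,0,0],[-0.03,0,-0.05,0,0,0],[-0.03,0,-0.1,0,0,0],[-0.03,0,-0.15,0,0,0],[-0.03,0,-0.18,0,0,0],[-0.03,0,-0.18,0,0,0]]

```text
time_s: 11.15
position: [0.6749, -0.0143, 0.2028]
tool_rot: [[0.004, 0.266, 0.964], [-0.001, 0.964, -0.266], [-1.0, 0.0, 0.004]]
ft_force: [5.4, -0.7, 4.8]
grip_width: 0.0436
```

arm_command:
  plan:
    - [[0,0,-0.04,0,0,0],[0,0,-0.08,0,0,0],[0,0,-0.12,0,0,0],[0,0,-0.14,0,0,0],[0,0,-0.14,0,0,0]]

```text
time_s: 11.65
position: [0.6716, -0.0134, 0.203]
tool_rot: [[0.005, 0.266, 0.964], [-0.001, 0.964, -0.266], [-1.0, 0.0, 0.005]]
ft_force: [5.7, -1.0, 3.5]
grip_width: 0.0435
```

```bash
python3 g.py w6 160 120 350 270
```

```text
scale 3.933333333333333 11.7 [ 0.6716 -0.0134  0.203 ] [ 5.1033 -0.6498  3.7771]
```

View pics/w6.png

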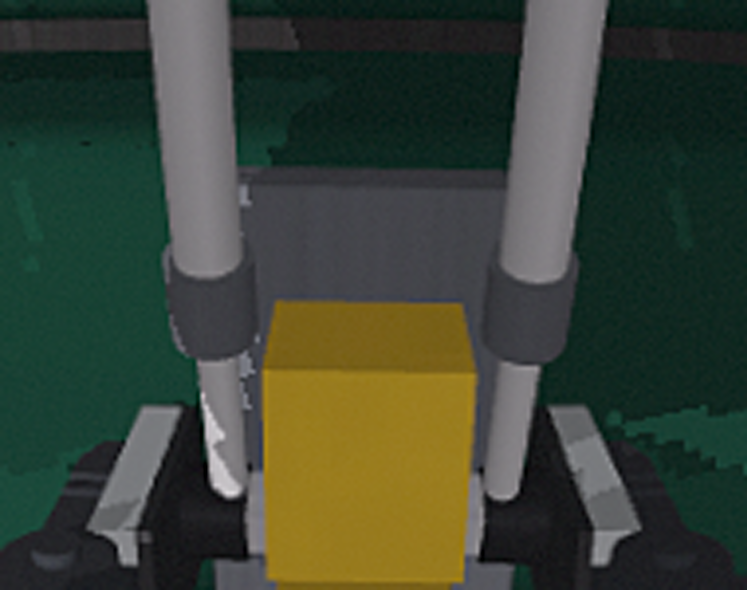

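The lip edge (v≈582) now covers the bar completely, so the bar is under the lip. I'll draw it back slightly more to the post, then release.

arm_command:
  plan:
    - [[0,0,-0.04,0,0,0],[0,0,-0.08,0,0,0],[0,0,-0.08,0,0,0],[0,0,-0.08,0,0,0]]

```text
time_s: 12.1
position: [0.6701, -0.013, 0.2032]
tool_rot: [[0.006, 0.266, 0.964], [-0.001, 0.964, -0.266], [-1.0, 0.001, 0.006]]
ft_force: [6.5, -0.7, 3.9]
grip_width: 0.0431
```

arm_command:
  plan:
    - [[0,0,0,0,0,0],[0,0,0,0,0,0],[0,0,0,0,0,0],[0,0,0,0,0,0],[0,0,0,0,0,0],[0,0,0,0,0,0]]
  jaw: 0

```text
time_s: 12.7
position: [0.6684, -0.0125, 0.202]
tool_rot: [[-0.0, 0.266, 0.964], [0.0, 0.964, -0.266], [-1.0, -0.0, -0.0]]
ft_force: [-0.2, 0.2, -1.1]
grip_width: 0.0858
```

arm_command:
  plan:
    - [[-1,0,0,0,0,0],[-2,0,0.3,0,0,0],[-3.4,0,0.6,0,0,0],[-4,0,0.6,0,0,0],[-4,0,0.6,0,0,0],[-4,0,0.6,0,0,0]]

```text
time_s: 13.3
position: [0.6827, -0.0164, 0.3011]
tool_rot: [[-0.001, 0.266, 0.964], [0.0, 0.964, -0.266], [-1.0, -0.0, -0.001]]
ft_force: [0.2, 0.4, 0.1]
grip_width: 0.0854
```

```bash
cat > m.py <<'E'
from h import *
a=get_image('wrist');b=get_image('scene')
np.savez('pics/w7',**a);np.savez('pics/s7',**b)
A=cv2.resize(a['img'][80:230,150:320,::-1],(453,400),interpolation=cv2.INTER_CUBIC)
B=cv2.resize(b['img'][165:235,275:336,::-1],(347,400),interpolation=cv2.INTER_CUBIC)
cv2.imwrite('pics/m7.png',np.hstack([A,B]));o=sensors.observe();print(o['time_s'],o['position'],o['ft_force'])
E
python3 m.py
```

```text
13.4 [ 0.6825 -0.0164  0.3004] [-1.0314 -0.1317 -0.1917]
```

View pics/m7.png

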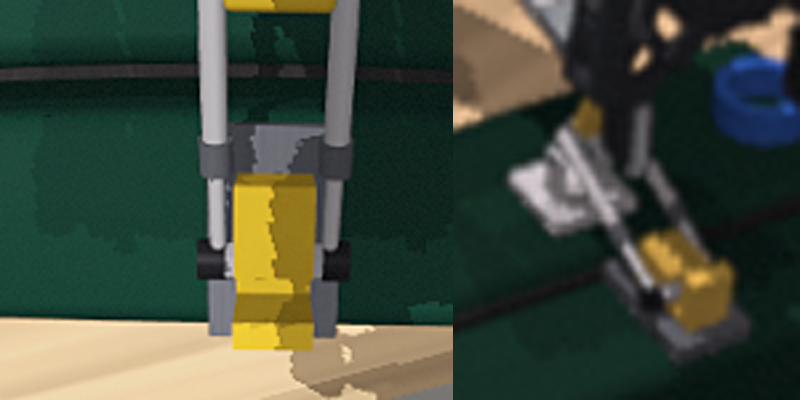

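Left: rollers at (210,262) and (337,262), tucked under the hook, and the lip edge is about v≈290. Right: lever raised, loop hooked. Next I'll shut the jaws and go to the keeper side of the lever.

arm_command:
  plan:
    - [[0,0,0,0,0,0],[0,0,-0.4,0,0,0],[0,0,-0.8,0,0,0],[0,0,-1.2,0,0,0],[0,0,-1.2,0,0,0],[0,0,-1.2,0,0,0],[0.4,0,-1.5,0,0,0],[0.9,0,-1.8,0,0,0],[1.3,0,-2.05,0,0,0],[1.3,0,-2.05,0,0,0]]
  jaw: 1
  newtons: 20

```text
time_s: 14.4
position: [0.6331, -0.0028, 0.2681]
tool_rot: [[-0.003, 0.266, 0.964], [0.001, 0.964, -0.266], [-1.0, -0.0, -0.003]]
ft_force: [-0.6, 0.0, -0.4]
grip_width: 0.0002
```

```bash
cat > n.py <<'E'
from h import *
th=np.radians(15.8);ex=np.array([np.cos(th),-np.sin(th)]);ey=np.array([np.sin(th),np.cos(th)]);O=np.array([.6147,.0042])
o=sensors.observe();p=o['position'];x=ex@(p[:2]-O)*1e3;z=p[2]*1e3;print(o['time_s'],x,ey@(p[:2]-O)*1e3,z,o['ft_force'],o['grip_width'])
for a in range(90,181,10):
    t=np.radians(a);R=52+4*(a-90)/90
    X=-40+R*np.cos(t)+3*np.sin(t)+11;Z=210+R*np.sin(t)-3*np.cos(t)+25
    print(a,round(X,1),round(Z,1),'tool dx,dz',round((z-Z)/25,2),round((X-x)/25,2))
E
python3 n.py
```

```text
14.4 19.581122027684806 -1.683777975990355 268.08093735423455 [-0.6253  0.0303 -0.4051] 0.00020206109137763077
90 -26.0 287.0 tool dx,dz -0.76 -1.82
100 -35.2 287.2 tool dx,dz -0.76 -2.19
110 -44.3 285.7 tool dx,dz -0.71 -2.55
120 -53.1 282.7 tool dx,dz -0.58 -2.91
130 -61.3 278.1 tool dx,dz -0.4 -3.23
140 -68.6 272.2 tool dx,dz -0.16 -3.53
150 -74.8 264.9 tool dx,dz 0.13 -3.78
160 -79.8 256.7 tool dx,dz 0.46 -3.97
170 -83.2 247.6 tool dx,dz 0.82 -4.11
180 -85.0 238.0 tool dx,dz 1.2 -4.18
```

arm_command:
  plan:
    - [[0,0,-0.2,0,0,0],[0,0,-0.4,0,0,0],[-0.05,0,-0.6,0,0,0],[-0.15,0,-0.8,0,0,0],[-0.3,0,-1.0,0,0,0],[-0.45,0,-1.2,0,0,0],[-0.6,0,-1.4,0,0,0],[-0.7,0,-1.6,0,0,0],[-0.76,0,-1.82,0,0,0],[-0.76,0,-1.82,0,0,0]]

```text
time_s: 15.4
position: [0.5891, 0.0094, 0.2891]
tool_rot: [[0.0, 0.265, 0.964], [-0.0, 0.964, -0.265], [-1.0, -0.0, 0.0]]
ft_force: [1.1, -0.7, 1.0]
grip_width: -0.0
```

arm_command:
  plan:
    - [[0,0,-0.12,0,0,0],[0,0,-0.24,0,0,0],[0,0,-0.37,0,0,0],[0.02,0,-0.49,0,0,0],[0.03,0,-0.61,0,0,0],[0.05,0,-0.73,0,0,0],[0.05,0,-0.73,0,0,0]]

```text
time_s: 16.1
position: [0.5716, 0.0142, 0.2872]
tool_rot: [[-0.001, 0.265, 0.964], [0.0, 0.964, -0.265], [-1.0, -0.0, -0.001]]
ft_force: [2.4, -0.3, -0.1]
grip_width: 0.0002
```

arm_command:
  plan:
    - [[0.1,0,-0.12,0,0,0],[0.18,0,-0.36,0,0,0],[0.28,0,-0.52,0,0,0],[0.37,0,-0.68,0,0,0],[0.48,0,-0.83,0,0,0],[0.6,0,-0.98,0,0,0],[0.6,0,-0.98,0,0,0]]

```text
time_s: 16.8
position: [0.5476, 0.0208, 0.2719]
tool_rot: [[-0.002, 0.265, 0.964], [0.0, 0.964, -0.265], [-1.0, -0.0, -0.002]]
ft_force: [1.3, -0.4, -0.9]
grip_width: -0.0
```

arm_command:
  plan:
    - [[0.14,0,-0.13,0,0,0],[0.29,0,-0.25,0,0,0],[0.45,0,-0.35,0,0,0],[0.62,0,-0.44,0,0,0],[0.62,0,-0.44,0,0,0]]

```text
time_s: 17.3
position: [0.5369, 0.0237, 0.2559]
tool_rot: [[-0.003, 0.266, 0.964], [0.0, 0.964, -0.266], [-1.0, -0.0, -0.003]]
ft_force: [0.2, 0.1, -0.9]
grip_width: 0.0
```

```bash
python3 n.py
```

```text
17.3 -80.1451477767473 -2.4109246522290757 255.93706037640274 [ 0.2292  0.1333 -0.8529] 3.22777753349813e-05
90 -26.0 287.0 tool dx,dz -1.24 2.17
100 -35.2 287.2 tool dx,dz -1.25 1.8
110 -44.3 285.7 tool dx,dz -1.19 1.44
120 -53.1 282.7 tool dx,dz -1.07 1.08
130 -61.3 278.1 tool dx,dz -0.89 0.76
140 -68.6 272.2 tool dx,dz -0.65 0.46
150 -74.8 264.9 tool dx,dz -0.36 0.21
160 -79.8 256.7 tool dx,dz -0.03 0.02
170 -83.2 247.6 tool dx,dz 0.33 -0.12
180 -85.0 238.0 tool dx,dz 0.72 -0.19
```

There is no resistance where the loop should pull about 15 N, so something is off. I'll back off upward and look.

arm_command:
  plan:
    - [[-1,0,0,0,0,0],[-2.5,0,0,0,0,0],[-4,0,0.5,0,0,0],[-5,0,1,0,0,0],[-5,0,1.5,0,0,0],[-5,0,1.5,0,0,0]]

```text
time_s: 17.9
position: [0.5744, 0.0132, 0.3811]
tool_rot: [[-0.002, 0.266, 0.964], [0.0, 0.964, -0.266], [-1.0, -0.0, -0.002]]
ft_force: [0.6, 0.3, -1.3]
grip_width: 0.0
```

```bash
cat > m2.py <<'E'
from h import *
a=get_image('wrist');b=get_image('scene')
np.savez('pics/w8',**a);np.savez('pics/s8',**b)
A=cv2.resize(a['img'][60:260,150:350,::-1],(450,450),interpolation=cv2.INTER_CUBIC)
B=cv2.resize(b['img'][165:245,275:337,::-1],(349,450),interpolation=cv2.INTER_CUBIC)
cv2.imwrite('pics/m8.png',np.hstack([A,B]));o=sensors.observe();print(o['time_s'],o['position'],o['ft_force'])
E
python3 m2.py
```

```text
18.0 [0.5734 0.0137 0.3807] [ 1.4808 -0.0902 -0.1042]
```

View pics/m8.png

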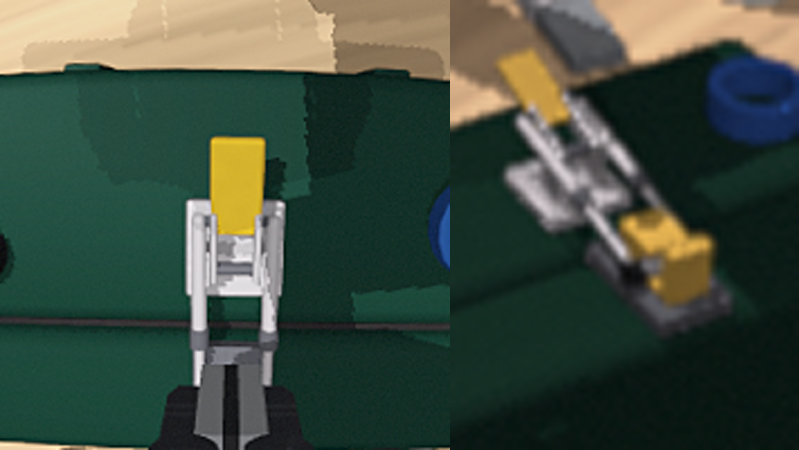

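The lever now leans back and the roller is still at the keeper (right panel, (635,272)). Compared with the previous scene view, roller and keeper moved together toward the body by about 4 px, so the loop is hooked and the cover is drawn in. I'll measure the lever tip.

```bash
cat > q.py <<'E'
from h import *
th=np.radians(15.8);ex=np.array([np.cos(th),-np.sin(th)]);ey=np.array([np.sin(th),np.cos(th)]);O=np.array([.6147,.0042])
w=dict(np.load('pics/w8.npz'));s=dict(np.load('pics/s8.npz'));s7=dict(np.load('pics/s7.npz'))
x,r=tri([ray(w,255.8,121.3,True),ray(s,286.5,174.6)]);c=np.array([ex@(x[:2]-O),ey@(x[:2]-O),x[2]])*1e3
print('tip',c,r,'phi',np.degrees(np.arctan2(c[2]-210,c[0]+40)),'len',np.hypot(c[2]-210,c[0]+40))
for n,d,u,v,z in [('roller7',s7,310.5,216.6,.196),('roller8',s,307.9,213.35,.198),('fence7',s7,321,210.9,.216),('fence8',s,317.6,207.7,.218)]:
    p=atz(d,u,v,z)[:2]-O;print(n,ex@p*1e3,ey@p*1e3)
for n,u,v,z in [('collar',199,340,.207),('collar2',268,338,.207),('collar far',199,348,.206)]:
    p=atz(w,150+u/2.25,60+v/2.25,z,True)[:2]-O;print(n,ex@p*1e3,ey@p*1e3)
E
python3 q.py
```

```text
tip [-95.3554   0.4422 227.6082] [np.float64(0.0005767302195447044), np.float64(0.0005767302195447991)] phi 162.35446713913296 len 58.08844831952675
roller7 61.29651483930624 -20.56532356155863
roller8 48.83380587122088 -20.600529637527
fence7 74.69684418244044 1.3107741886984527
fence8 61.53687572380843 -0.4304284592567485
collar -1.4874857850470535 -16.07475162582595
collar2 -2.679966615129756 15.903650546845116
collar far 2.864923557476226 -16.155524510854793
```

Measured: lever at about 0.5 rad just before dead centre, roller at x≈49 (cover drawn in). The low force is consistent, since near dead centre the moment arm is only about 3 mm. Continuing the push.

arm_command:
  plan:
    - [[0,0,-0.6,0,0,0],[0.5,0,-1.2,0,0,0],[2,0,-1.58,0,0,0],[3.5,0,-1.6,0,0,0],[4.5,0,-1.6,0,0,0],[4.8,0,-1.6,0,0,0],[4.8,0,-1.6,0,0,0]]

```text
time_s: 18.7
position: [0.5348, 0.0243, 0.2613]
tool_rot: [[-0.002, 0.265, 0.964], [0.0, 0.964, -0.265], [-1.0, -0.0, -0.002]]
ft_force: [-0.5, 0.1, -0.4]
grip_width: 0.0002
```

arm_command:
  plan:
    - [[0.12,0,-0.05,0,0,0],[0.24,0,-0.1,0,0,0],[0.36,0,-0.13,0,0,0],[0.48,0,-0.15,0,0,0],[0.6,0,-0.16,0,0,0],[0.7,0,-0.17,0,0,0],[0.7,0,-0.17,0,0,0]]

```text
time_s: 19.4
position: [0.5312, 0.0253, 0.2439]
tool_rot: [[-0.001, 0.266, 0.964], [0.0, 0.964, -0.266], [-1.0, -0.0, -0.001]]
ft_force: [-0.0, -0.5, -0.5]
grip_width: -0.0001
```

arm_command:
  plan:
    - [[0.06,0,0,0,0,0],[0.12,0,0,0,0,0],[0.18,0,0,0,0,0],[0.24,0,0,0,0,0],[0.24,0,0,0,0,0]]

```text
time_s: 19.9
position: [0.5312, 0.0253, 0.2381]
tool_rot: [[-0.0, 0.266, 0.964], [0.0, 0.964, -0.266], [-1.0, -0.0, -0.0]]
ft_force: [-1.0, 0.3, 0.2]
grip_width: -0.0002
```

arm_command:
  plan:
    - [[0.06,0,0,0,0,0],[0.12,0,0,0,0,0],[0.18,0,0,0,0,0],[0.24,0,0,0,0,0],[0.24,0,0,0,0,0]]

```text
time_s: 20.4
position: [0.5312, 0.0253, 0.2321]
tool_rot: [[-0.0, 0.266, 0.964], [0.0, 0.964, -0.266], [-1.0, -0.0, -0.0]]
ft_force: [-0.6, -0.5, 0.4]
grip_width: 0.0002
```

arm_command:
  plan:
    - [[0.03,0,0,0,0,0],[0.06,0,0,0,0,0],[0.09,0,0,0,0,0],[0.09,0,0,0,0,0]]

```text
time_s: 20.8
position: [0.5313, 0.0253, 0.23]
tool_rot: [[-0.0, 0.266, 0.964], [0.0, 0.964, -0.266], [-1.0, -0.0, -0.0]]
ft_force: [0.3, 1.1, 0.4]
grip_width: 0.0001
```

arm_command:
  plan:
    - [[0.03,0,0,0,0,0],[0.06,0,0,0,0,0],[0.06,0,0,0,0,0]]

```text
time_s: 21.1
position: [0.5314, 0.0253, 0.229]
tool_rot: [[0.001, 0.266, 0.964], [-0.0, 0.964, -0.266], [-1.0, 0.0, 0.001]]
ft_force: [-1.0, -0.3, 3.2]
grip_width: -0.0002
```

arm_command:
  plan:
    - [[0.03,0,0,0,0,0],[0.06,0,0,0,0,0],[0.06,0,0,0,0,0]]

```text
time_s: 21.4
position: [0.5315, 0.0253, 0.2284]
tool_rot: [[0.002, 0.265, 0.964], [-0.001, 0.964, -0.265], [-1.0, 0.0, 0.002]]
ft_force: [-4.5, 0.1, 11.5]
grip_width: 0.0001
```

Contact 11.5 N at a hard stop, at the expected home height. I'll retract to the same viewpoint as before and check numerically.

arm_command:
  plan:
    - [[-1,0,0,0,0,0],[-2.5,0,0,0,0,0],[-4,0,0.5,0,0,0],[-5.5,0,1,0,0,0],[-6.1,0,1.75,0,0,0],[-6.1,0,1.75,0,0,0],[-6.1,0,1.75,0,0,0]]

```text
time_s: 22.1
position: [0.5732, 0.0137, 0.3781]
tool_rot: [[-0.002, 0.266, 0.964], [0.0, 0.964, -0.266], [-1.0, -0.0, -0.002]]
ft_force: [-0.1, 0.6, 0.2]
grip_width: -0.0004
```

```bash
cat > v.py <<'E'
from h import *
th=np.radians(15.8);ex=np.array([np.cos(th),-np.sin(th)]);ey=np.array([np.sin(th),np.cos(th)]);O=np.array([.6147,.0042])
W=get_image('wrist');S=get_image('scene');np.savez('pics/w9',**W);np.savez('pics/s9',**S)
def yel(im,box):
    h=cv2.cvtColor(im,cv2.COLOR_RGB2HSV);m=cv2.inRange(h,(18,120,60),(32,255,255));q=np.zeros_like(m);x0,y0,x1,y1=box;q[y0:y1,x0:x1]=m[y0:y1,x0:x1]
    n,_,st,c=cv2.connectedComponentsWithStats(q);return [(list(map(int,st[i])),c[i]) for i in range(1,n) if st[i][4]>15]
old=(dict(np.load('pics/w8.npz')),dict(np.load('pics/s8.npz')))
for a,b in (old,(W,S)):
    yw=yel(a['img'],(200,60,320,210));ys=yel(b['img'],(275,160,340,245));print('wrist',yw,'\nscene',ys)
# predicted pixels for tip at given lever angle
C=lambda x,y,z:np.r_[O+ex*x/1e3+ey*y/1e3,z/1e3]
for L in (0,.08,.3,.52):
    p=np.pi*192/180-L;P=C(-40+62*np.cos(p)-3*np.sin(p)*-1,-.7,210+62*np.sin(p)-3*np.cos(p));print(L,proj(W,P,True),proj(S,P))
o=sensors.observe();print(o['time_s'],o['position'],o['ft_force'])
E
python3 v.py
```

```text
wrist [([243, 121, 25, 44, 975], array([254.8308, 140.5303]))] 
scene [([283, 174, 13, 13, 94], array([289.4149, 179.5957])), ([305, 202, 17, 17, 179], array([313.7765, 209.5196]))]
wrist [([243, 119, 24, 45, 927], array([254.617 , 139.2805]))] 
scene [([283, 183, 13, 7, 55], array([288.7636, 185.6727])), ([305, 202, 17, 17, 180], array([313.7   , 209.5833]))]
0 [253.7595 115.3148] [285.0185 181.6526]
0.08 [253.7879 114.8418] [284.9569 180.1356]
0.3 [253.8552 115.6478] [285.156 176.27 ]
0.52 [253.9019 119.8581] [285.894  172.9921]
22.2 [0.5727 0.0139 0.3782] [-0.084   0.186   0.2025]
```

```bash
python3 -c "
from h import *
print(workorder.close_job())"
```

```text
the job is handed in; nothing more can be done
None
```

The work-light case is latched as far as my checks show: the loop is hooked in the keeper, the lever is home and the cover is drawn shut. I handed the job in at about 22 s of robot time, and it reports no verdict.

**What I did:** I pinched the bar across its rollers, lowered it through the keeper's mouth and drew it back. The first draw-back caught on the lip's face at about 6 N, so I went back out, felt for the floor and drew it back under the lip. With the jaws shut, I then pushed the lever over from its keeper side and down to its hard stop. The highest contact force I read was about 12 N, from readings taken at the end of each move.

**Last checks:**
- **Lever:** its tip dropped 9 pixels in the scene view between just before dead centre and home; about 8.7 is expected for fully home and about 7 if it were still at 0.08 rad.
- **Cover and loop:** the keeper and roller moved together toward the body by about 12–13 mm, against about 10 mm expected. The keeper did not move again after I retracted.
- **Arm:** it is clear of the latch and reads no load.

**What I could not confirm:**
- I had used all 12 picture views, so the final state was checked only from measured pixels.
- I did not measure the final cover angle directly.
- I read almost no resistance while pushing the lever over, where up to 15 N was described. The geometry explains this near dead centre, and any earlier peak may have fallen between readings.
- I did not measure the bystanders again at the end, but I felt no contact with any of them.

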